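Line up reel side plates against the bar and press in their bushings

TASK

Set out the blue reel side plates for assembly in the black tray: keeping each one flat on the tray, slide and turn it with the fingertips until the flat on its edge lies against the yellow alignment bar and the plate is centred on one of the white marks. Once all of them are lined up, press a bronze bushing from the grey stand into the hub of each plate, fully home with its shoulder flush on the hub, and see that every plate ends lined up against the bar. Leave the tackle box, line spools and screwdriver alone.

Things in the scene. Friction and masses are not known exactly. Their poses are not given: they have to be found in the camera images.
- tray: Shallow black build tray fixed to the bench, 320 x 490 mm; origin: centre of its underside. x points from the robot towards the bar, y along the bar, z up. Floor 10 mm above the bench; grey lips, top at z = 18 mm, on the near side and both ends. Three white marks cross floor and bar at y = -150, 0 and +150 mm.
- bar (a point): Foot of the yellow alignment bar's near face, at its middle. The bar is fixed along the tray's far side; this face is square to the tray's x, at x = +130 mm in the tray's frame, 470 mm long along y, and rises 16 mm above the tray floor.
- stand: Grey bushing stand with orange edge strips, fixed to the bench, 210 x 70 x 30 mm, long along its x; origin: centre of its underside. Bushings 1, 2 and 3 hang in its 28 mm wide holes at x = -65, 0 and +65 mm, collars resting on its top (z = 30 mm).
- plate1_c (a point): Blue reel side plate with silver rim (0.45 kg; None if absent) lying flat on the tray: centre of its disc (120 mm across, 10 mm thick), 35 mm above its underside. z up, x towards its flat. Three upright steel pillars, 12 mm thick, tops 70 mm above the underside, stand 50 mm from the centre at +60, 180 and -60 degrees from x; fingertips can nip one to slide (a few N) and turn the plate.
- plate1_flat (a point): Middle of that plate's flat: the one straight edge of the disc, 66 mm long, square to the plate's x, 50 mm from its centre. This point is 5 mm above the underside; its x points out of the flat.
- plate1_hub (a point): Centre of that plate's hub face, 34 mm above its underside. The hub is round, 50 mm across, on the disc's centre, with an upright blind bore 25 mm wide and 24 mm deep, open at this face.
- plate2_c (a point): Blue reel side plate with silver rim (0.45 kg; None if absent) lying flat on the tray: centre of its disc (120 mm across, 10 mm thick), 35 mm above its underside. z up, x towards its flat. Three upright steel pillars, 12 mm thick, tops 70 mm above the underside, stand 50 mm from the centre at +60, 180 and -60 degrees from x; fingertips can nip one to slide (a few N) and turn the plate.
- plate2_flat (a point): Middle of that plate's flat: the one straight edge of the disc, 66 mm long, square to the plate's x, 50 mm from its centre. This point is 5 mm above the underside; its x points out of the flat.
- plate2_hub (a point): Centre of that plate's hub face, 34 mm above its underside. The hub is round, 50 mm across, on the disc's centre, with an upright blind bore 25 mm wide and 24 mm deep, open at this face.
- plate3_c (a point): Blue reel side plate with silver rim (0.45 kg; None if absent) lying flat on the tray: centre of its disc (120 mm across, 10 mm thick), 35 mm above its underside. z up, x towards its flat. Three upright steel pillars, 12 mm thick, tops 70 mm above the underside, stand 50 mm from the centre at +60, 180 and -60 degrees from x; fingertips can nip one to slide (a few N) and turn the plate.
- plate3_flat (a point): Middle of that plate's flat: the one straight edge of the disc, 66 mm long, square to the plate's x, 50 mm from its centre. This point is 5 mm above the underside; its x points out of the flat.
- plate3_hub (a point): Centre of that plate's hub face, 34 mm above its underside. The hub is round, 50 mm across, on the disc's centre, with an upright blind bore 25 mm wide and 24 mm deep, open at this face.
- bush1_c (a point): Bronze flanged bushing (all alike), 34 mm high, 0.15 kg, z up: half-way up its axis. Collar on top 38 mm across, 14 high; its shoulder is 3 mm above this point. The 20 mm shank tapers from 19 mm at the foot to a press fit: lowered into a hub it stops about 8 mm short; 10 to 20 N on the collar drives it home, this point then 3 mm below the hub face.
- bush2_c (a point): Bronze flanged bushing (all alike), 34 mm high, 0.15 kg, z up: half-way up its axis. Collar on top 38 mm across, 14 high; its shoulder is 3 mm above this point. The 20 mm shank tapers from 19 mm at the foot to a press fit: lowered into a hub it stops about 8 mm short; 10 to 20 N on the collar drives it home, this point then 3 mm below the hub face.
- bush3_c (a point): Bronze flanged bushing (all alike), 34 mm high, 0.15 kg, z up: half-way up its axis. Collar on top 38 mm across, 14 high; its shoulder is 3 mm above this point. The 20 mm shank tapers from 19 mm at the foot to a press fit: lowered into a hub it stops about 8 mm short; 10 to 20 N on the collar drives it home, this point then 3 mm below the hub face.
- tacklebox: Bystander: clear lidded tackle box with coloured contents, 210 x 80 x 45 mm. Origin: centre of its underside.
- spool1: Bystander: line spool with white label, 72 mm across, 22 mm high, lying flat. Origin: centre of its underside.
- spool2: Bystander: line spool with orange label, 72 mm across, 22 mm high, lying flat. Origin: centre of its underside.
- driver: Bystander: screwdriver with orange handle. Origin: underside of it as it lies.
There are look-alikes about, which are no part of the job. Leave any purple, red or turquoise look-alike of the part that bears bush2_c alone.

How it is judged:
By the outcome, as a careful person would: the job done as asked, in the order asked, and still so for the second after the job is handed in, with the robot touching nothing.
Of plate1, plate2, plate3 only 2 to 3 are there at a start; the rules pass over those that are not, and their reading is None.
At some moment in a run one of plate1, plate2, plate3 may be knocked a few centimetres aside while the robot is not near it.
It also fails if it takes over 210 s, if anything falls off the work surface, if the arm or the gripper's body presses on something with over 40 N, if the wrist force passes 120 N, or if a joint passes its speed limit or range.

ROBOT

A 6-joint arm with a two-finger parallel gripper is mounted at the origin on the work surface. World frame = base frame: x ahead of the robot, y to its left, z up, the work surface at z = 0. Lengths are in m, angles in rad, forces in N, time in s.
With the tool pointing down it reaches from about 0.425 to 0.95 m from the base axis. Payload 3.5 kg.
Tool frame: the origin (TCP) lies midway between the tips of the shut fingers; the grasp point (between the pads) lies ctrl.grasp_offset behind it (ctrl.grasp_offset is the distance from the TCP to the grasp point, in m); x points along the fingers, y is the direction in which the jaws open and shut, and the axes are right-handed (so a half turn about x gives the same grasp; the last joint's range is limited). The gripper opens to 85 mm and grips with 20 to 120 N. Pads are 22 mm wide; open, the fingers measure 114 mm over their backs; the gripper's body (76 mm by 85 mm) begins 54 mm behind the grasp point. The pads swing forward as they close: fully open they stand 13 mm farther back than shut.
Start: joints at [1.045, 0.286, 1.577, -0, 1.279, -0.15], TCP at [0.248, 0.628, 0.211] pointing down, gripper open.
Joint ranges: [-2.77, 2.77], [-0.9, 2.22], [0.21, 2.48], [-1.53, 4.67], [0.24, 2.81], [-2.84, 2.84]. Speed limits (rad/s): [2.79, 2.79, 3.14, 3.14, 3.14, 3.14].

INTERFACE

Orientations are given as a unit quaternion [x, y, z, w].
In Python, from plant import readout, read_camera, sign_off, ctrl gives the robot as it stands.
- The arm moves only by the tool drive_tool, never from a script. Its argument "steps" is a list of rows, each a list of 5 numbers: the shift along the tool's x, y, z in cm, then the turn about the tool's x in degrees, then the opening, from 0 (shut) to 1 (fully open). A call has 1 to 10 rows; each row shifts and turns the commanded pose from where the row before left it, along the tool's axes as they then stand; what a row does not reach is not made up. A row lasts 1/10 s, in which the tool goes at most 50 mm and 8.59 degrees, less where a joint would pass 70% of its speed; a pose out of reach is approached as far as the arm can. A call is refused whole if a number of a shift passes 5 or a number of a turn 8.59, either way. A call with a gripper value outside its range is refused whole. The fingers move at their own pace and stop on an object; "force" is the grip in N (left out, the last holds). Time passes only in rows, so rows that do not move let the fingers close. It gives the time, the measured TCP pose, the force and the opening at its end, in the units of the state.
- readout.get_state(): the state, without advancing time (a new reading comes with each control period).
- read_camera(name): name is "scene" or "top"; returns a dict with "frame" (400x640x3 uint8, red, green, blue), "vertical_fov" (degrees; the focal length in pixels is half the picture's height over the tangent of half this angle, whatever the lens; pixels are square), "cx", "cy" (the principal point, pixels), "k1" (the pictures are not rectified: a ray, as slopes to the right and down, at radius r is drawn at 1 + k1 r^2 times it, then the intrinsics apply), "eye" and "orientation" of the camera in the world. Camera axes: x right, y up, looking along -z (the intrinsics and any distortion apply to the point x, -y, -z); pixel columns grow to the right and rows downward; lengths in m; the calibration is good to about 2 mm. A picture is of the moment at which its call begins. There is no depth.
- sign_off(): hands the job in, once; it reports no verdict.
The state is a dict: "time": time; "qpos": joint angles; "dq": joint speeds; "joint_efforts": joint torques, N m; "eef_pos": TCP position; "tcp_rot": TCP orientation; "contact_force": force on the tool from outside, world axes, zero at the start; "wrist_torque": the same for the moment, N m; "opening": opening from 0.0 (shut) to 1.0 (fully open).
Only numpy, scipy, OpenCV 4.12 (cv2) and the standard library are available. Lean on these libraries where they do the work, as an engineer would, in place of code of your own. Each camera call takes 0.05 s, during which the arm holds its last target. There are 200 camera calls.

## Working session

There is one attempt and no reset: what is moved stays moved. The work goes in short steps, Python scripts to look and compute and a tool call to move; the robot and the scene stay as the last step left them, time stands still between calls to the robot, and variables do not carry over. Pictures are saved under pics/ and viewed, about 12 in all and at most 16, crops included, and the job is handed in when it is done.

Besides the shell and the picture viewer there is one more tool, called after "Call:" by a JSON object that holds its "name" and its "arguments". drive_tool: Moves the arm, as the interface text tells. Its arguments: {"type":"object","properties":{"steps":{"type":"array","items":{"type":"array","items":{"type":"number"}}},"force":{"type":"number"}},"required":["steps"]}

```bash
ls; mkdir -p pics
cat > h.py <<'E'
import numpy as np, cv2
from scipy.spatial.transform import Rotation as R
from plant import readout, read_camera, sign_off, ctrl
def cam(n): return read_camera(n)
def par(c):
    f=200/np.tan(np.radians(c["vertical_fov"])/2); return f,c["cx"],c["cy"],c["k1"],np.array(c["eye"]),R.from_quat(c["orientation"]).as_matrix()
def proj(c,p):
    f,cx,cy,k,e,M=par(c); q=(np.atleast_2d(p)-e)@M; s=np.c_[q[:,0],-q[:,1]]/-q[:,2:]
    s=s*(1+k*(s**2).sum(1,keepdims=True)); return s*f+[cx,cy]
def pix(c,uv,z):
    f,cx,cy,k,e,M=par(c); d=(np.atleast_2d(uv)-[cx,cy])/f; s=d.copy()
    for _ in range(20): s=d/(1+k*(s**2).sum(1,keepdims=True))
    r=np.c_[s[:,0],-s[:,1],-np.ones(len(s))]@M.T
    return e+r*((z-e[2])/r[:,2:])
def save(n,img,s=1.0): cv2.imwrite("pics/"+n,cv2.cvtColor(cv2.resize(img,None,fx=s,fy=s,interpolation=cv2.INTER_CUBIC),cv2.COLOR_RGB2BGR))
E
python3 - <<'E'
from h import *
for n in("top","scene"):
    c=cam(n); save(n+"0.png",c["frame"],1.25); print(n,{k:v for k,v in c.items() if k!="frame"})
print(readout.get_state(),ctrl.grasp_offset)
E
```

```text
pics
top {'vertical_fov': 42.8519409004285, 'cx': 320.8919876155139, 'cy': 195.28451999188283, 'k1': -0.08462396937439243, 'eye': array([ 0.44306907, -0.06414236,  1.31813327]), 'orientation': array([-0.05164756,  0.03307091,  0.70949942, -0.70203235])}
scene {'vertical_fov': 48.821861924019586, 'cx': 312.63166241167175, 'cy': 201.75523189894488, 'k1': 0.016886168942727552, 'eye': array([ 1.06777932, -0.87899998,  0.66476722]), 'orientation': array([0.47306065, 0.12028209, 0.23190652, 0.84140669])}
{'time': 0.1, 'qpos': array([ 1.04496659e+00,  2.87095419e-01,  1.57803359e+00,  1.96430113e-05,
        1.27862353e+00, -1.49998888e-01]), 'dq': array([ 0.00043776, -0.00126555, -0.00352479, -0.00072518,  0.00040692,
       -0.00093711]), 'joint_efforts': array([ 9.34452219e-04, -4.07294333e+01, -2.93699044e+01, -1.24720959e-04,
        3.34035933e-03, -3.05124885e-06]), 'eef_pos': array([0.24739604, 0.62733711, 0.20947171]), 'tcp_rot': array([ 0.13137928,  0.69491738, -0.13281577,  0.69439851]), 'contact_force': array([-0.31274723, -0.19640497, -0.04861996]), 'wrist_torque': array([-0.02138858,  0.01989371, -0.01167627]), 'opening': 0.9992496714741652} 0.0187
```

View pics/top0.png

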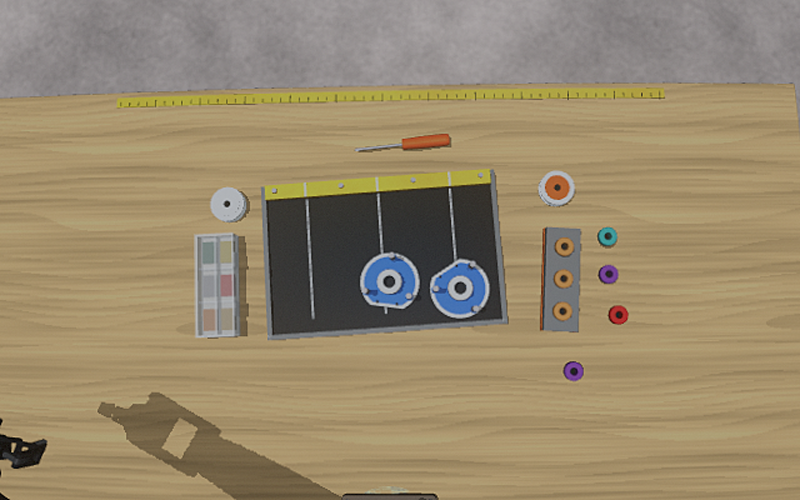

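View pics/scene0.png

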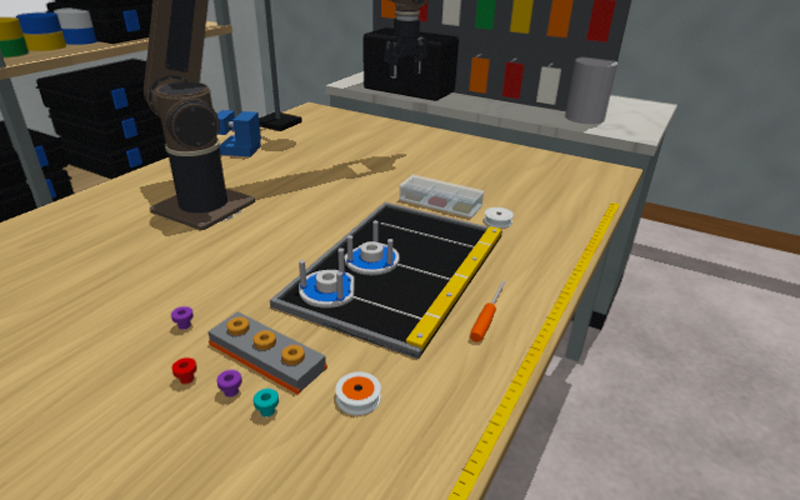

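The top view shows two plates, at (389,282) and (460,288) in the 800-wide picture, with bronze bushings on the stand at (564,246/279/311). The look-alikes to avoid are turquoise (608,237), purple (608,274), red (619,315) and purple (573,371). Next is one close crop.

Run:
```python
from h import *
c=cam("top"); f=c["frame"]
save("crop1.png",f[125:280,200:410],3.8)
save("crop2.png",f[175:305,270:500],3.4)
print(pix(c,[[311,225],[368,230]],.045),pix(c,[[451,197],[451,223],[450,249]],.044))
```

```text
[[ 0.52208115 -0.00589377  0.045     ]
 [ 0.5080437  -0.14801255  0.045     ]] [[ 0.58842856 -0.35851172  0.044     ]
 [ 0.52301425 -0.35601357  0.044     ]
 [ 0.45833271 -0.35119044  0.044     ]]
```

View pics/crop1.png

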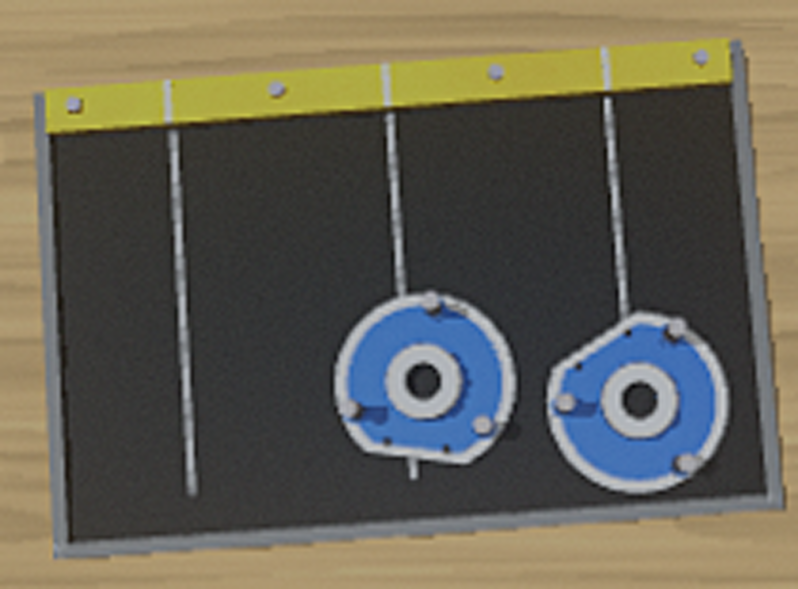

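View pics/crop2.png

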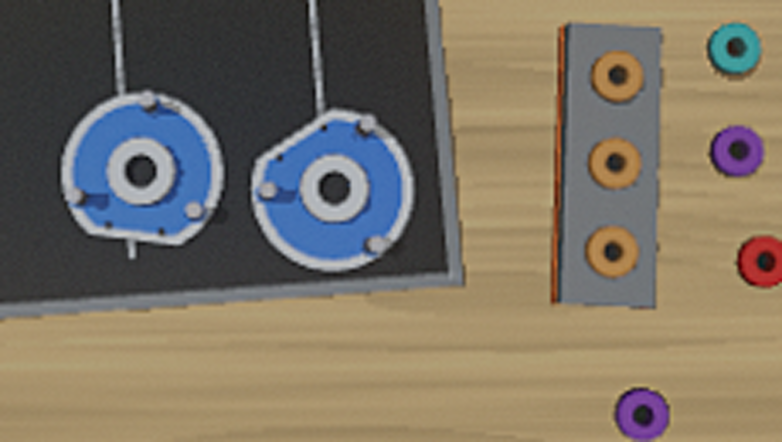

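```bash
cat >> h.py <<'E'
from scipy.optimize import least_squares
Ftray=None
def T(pose,p):
    x,y,t=pose; p=np.atleast_2d(p); C,S=np.cos(t),np.sin(t)
    return np.c_[x+C*p[:,0]-S*p[:,1],y+S*p[:,0]+C*p[:,1],p[:,2]]
def fit(obs,x0):
    """obs: list of (cam, model pts, pixels)"""
    r=least_squares(lambda q:np.concatenate([(proj(c,T(q,m))-p).ravel() for c,m,p in obs]),x0); return r.x,np.sqrt(np.mean(r.fun**2))
a=np.radians(60)
PL=np.array([[0,0,.044]]+[[.05*np.cos(k),.05*np.sin(k),.08] for k in(a,np.pi,-a)])  # hub,+60,180,-60
E
python3 - <<'E'
from h import *
c=cam("top")
u=lambda L:np.array(L)/3.8+[200,125]-0.4
TR=[[.13,.15,.01],[.13,0,.01],[.13,-.15,.01],[.13,.235,.01],[.13,-.235,.01]]
print("tray",fit([(c,TR,u([[172,130],[390,112],[607,97],[47,132],[728,82]]))],[.55,0,0]))
print("A",fit([(c,PL,u([[424,380],[483,426],[432,300],[352,409]]))],[.52,0,3.1]))
print("B",fit([(c,PL,u([[640,399],[566,402],[687,462],[676,325]]))],[.52,-.14,1]))
v=lambda L:np.array(L)/3.4+[270,175]-0.4
print("stand",fit([(c,[[.065,0,.044],[0,0,.044],[-.065,0,.044]],v([[618,75],[615,163],[612,252]]))],[.52,-.35,0]))
s=readout.get_state(); print(s["time"],R.from_quat(s["tcp_rot"]).as_matrix())
E
```

```text
tray (array([0.58139192, 0.01102459, 0.0604377 ]), np.float64(0.6798303305854609))
A (array([ 0.52231787, -0.00671325,  3.00701684]), np.float64(0.29008083046061905))
B (array([ 0.50902413, -0.1478286 ,  0.5851179 ]), np.float64(0.18102436405200703))
stand (array([ 0.52416465, -0.35481201, -0.07080991]), np.float64(0.06580013026605201))
0.2 [[-7.67891909e-04  3.67022468e-01  9.30211760e-01]
 [-1.27615141e-03  9.30210917e-01 -3.67023189e-01]
 [-9.99998891e-01 -1.46892519e-03 -2.45925195e-04]]
```

```bash
cat >> h.py <<'E'
TRAY=np.array([.58139,.01102,.06044])
def go(x,y,z,phi,s=None):
    s=s or readout.get_state(); M=R.from_quat(s["tcp_rot"]).as_matrix(); ph=np.degrees(np.arctan2(M[1,2],M[0,2]))
    d=np.round(100*M.T@(np.array([x,y,z])-s["eef_pos"]),2); t=(ph-phi+180)%360-180
    print("shift cm",d,"norm",round(np.linalg.norm(d),2),"turn",round(t,2),"phi",round(ph,2),"tcp",s["eef_pos"].round(4),"F",s["contact_force"].round(1),"op",round(s["opening"],3),"t",s["time"],"q6",s["qpos"][5].round(2))
def pillar(pose,k=np.pi): return T(pose,[[.05*np.cos(k),.05*np.sin(k),.08]])[0]
E
python3 -c "
from h import *
A=[.5223,-.0067,3.007];print(pillar(A),pillar([.509,-.1478,.585]));p=pillar(A);go(p[0],p[1],.15,-7.7)"
```

```text
[ 0.5718478  -0.01340933  0.08      ] [ 0.4673144  -0.17540997  0.08      ]
shift cm [  6.04 -47.71  53.7 ] norm 72.09 turn -13.83 phi -21.53 tcp [0.2475 0.6275 0.2098] F [ 0.8  0.5 -0.7] op 1.002 t 0.2 q6 -0.15
```

Call:
{"name": "drive_tool", "arguments": {"steps": [[0.4, -3.2, 3.6, 0, 0.6], [0.4, -3.2, 3.6, 0, 0.6], [0.4, -3.2, 3.6, 0, 0.6], [0.4, -3.2, 3.6, 0, 0.6], [0.4, -3.2, 3.6, 0, 0.6], [0.4, -3.2, 3.6, 0, 0.6], [0.4, -3.2, 3.6, 0, 0.6], [0.4, -3.2, 3.6, 0, 0.6], [0.4, -3.2, 3.6, 0, 0.6], [0.4, -3.2, 3.6, 0, 0.6]]}}

```text
time: 1.2
eef_pos: [0.4656, 0.1963, 0.1707]
tcp_rot: [0.132, 0.695, -0.132, 0.695]
contact_force: [1.1, -0.3, -0.5]
opening: 0.599
```

Call:
{"name": "drive_tool", "arguments": {"steps": [[0.4, -3.2, 3.6, 0, 0.5], [0.4, -3.2, 3.6, 0, 0.5], [0.4, -3.2, 3.6, 0, 0.5], [0.4, -3.2, 3.6, 0, 0.5], [0.4, -3.2, 3.6, 0, 0.5], [0, 0, 0, -7, 0.4], [0, 0, 0, -6.8, 0.4], [0, 0, 0, 0, 0.4], [0, 0, 0, 0, 0.4]]}}

```text
time: 2.1
eef_pos: [0.5737, -0.0167, 0.1506]
tcp_rot: [0.049, 0.706, -0.048, 0.705]
contact_force: [-0.3, 0.6, -0.6]
opening: 0.402
```

```bash
python3 -c "
from h import *
p=pillar([.5223,-.0067,3.007]);go(p[0],p[1],.035,-7.7)
c=cam('top');save('t1.png',c['frame'][125:280,200:410],3.8)"
```

```text
shift cm [11.56  0.3  -0.22] norm 11.57 turn -0.17 phi -7.87 tcp [ 0.5737 -0.0167  0.1506] F [-0.3  0.6 -0.6] op 0.402 t 2.1 q6 -1.64
```

View pics/t1.png

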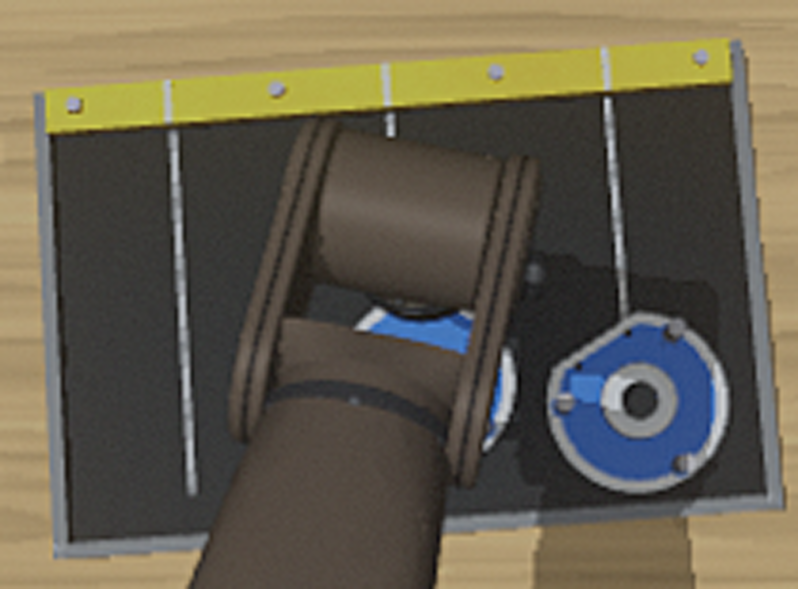

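The arm hides plate A from the top camera, and plate B has not moved. The jaws will self-centre on the pillar, so I go down and nip it.

Call:
{"name": "drive_tool", "arguments": {"steps": [[3, 0.3, -0.2, 0, 0.4], [4, 0, 0, 0, 0.4], [4, 0, 0, 0, 0.4], [0.5, 0, 0, 0, 0.4], [0, 0, 0, 0, 0.4], [0, 0, 0, 0, 0], [0, 0, 0, 0, 0], [0, 0, 0, 0, 0], [0, 0, 0, 0, 0]], "force": 60}}

```text
time: 3.05
eef_pos: [0.5746, -0.0139, 0.0387]
tcp_rot: [0.048, 0.704, -0.048, 0.707]
contact_force: [-0.5, 0.0, 6.6]
opening: 0.109
```

```bash
python3 -c "
from h import *
p=pillar([.5223,-.0067,3.007]);go(p[0],p[1],.035,-7.7)
c=cam('scene');save('s1.png',c['frame'][120:300,180:440],3)"
```

```text
shift cm [ 0.37  0.01 -0.28] norm 0.46 turn -0.04 phi -7.74 tcp [ 0.5746 -0.0139  0.0387] F [-0.5  0.   6.6] op 0.109 t 3.05 q6 -1.64
```

View pics/s1.png

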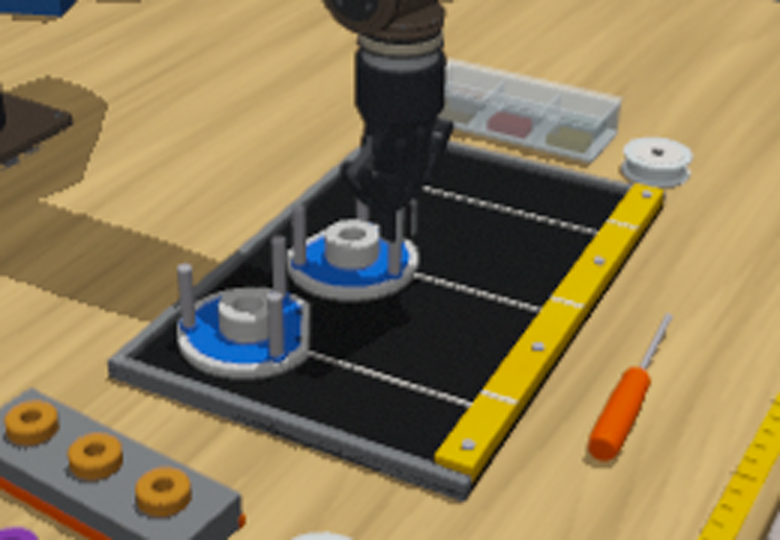

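Call:
{"name": "drive_tool", "arguments": {"steps": [[-0.3, 0, 0, 0, 0], [0, -0.77, -0.06, 8.44, 0], [0, -0.77, -0.06, 8.44, 0], [0, -0.77, -0.06, 8.44, 0], [0, -0.77, -0.06, 8.44, 0], [0, -0.77, -0.06, 8.44, 0], [0, -0.77, -0.06, 8.44, 0], [0, -0.77, -0.06, 8.44, 0], [0, -0.77, -0.06, 8.44, 0], [0, -0.77, -0.06, 8.44, 0]]}}

```text
time: 4.1
eef_pos: [0.5253, -0.0587, 0.0388]
tcp_rot: [0.473, 0.525, -0.473, 0.525]
contact_force: [-0.8, 0.2, -0.1]
opening: 0.113
```

Call:
{"name": "drive_tool", "arguments": {"steps": [[0, -0.77, -0.05, 8.44, 0], [0, -0.77, -0.06, 8.44, 0], [0, -0.77, -0.06, 8.44, 0], [0, -0.77, -0.06, 8.44, 0], [0, -0.77, -0.06, 8.44, 0], [0, -0.77, -0.06, 8.44, 0], [0, -0.77, -0.05, 8.44, 0], [0, -0.77, -0.06, 8.44, 0], [0, -0.77, -0.06, 8.44, 0]]}}

```text
time: 5.0
eef_pos: [0.4703, -0.0243, 0.0388]
tcp_rot: [-0.696, -0.123, 0.697, -0.123]
contact_force: [0.1, 0.5, -1.4]
opening: 0.112
```

```bash
python3 -c "
from h import *
p=pillar(T(TRAY,[[.08,0,0]])[0][:2].tolist()+[TRAY[2]]);go(p[0],p[1],.038,-176.5)
c=cam('scene');save('s2.png',c['frame'][120:300,180:440],3)"
```

```text
shift cm [  0.07   1.34 -14.52] norm 14.58 turn 16.5 phi -160.0 tcp [ 0.4703 -0.0243  0.0388] F [ 0.1  0.5 -1.4] op 0.112 t 5.0 q6 0.95
```

View pics/s2.png

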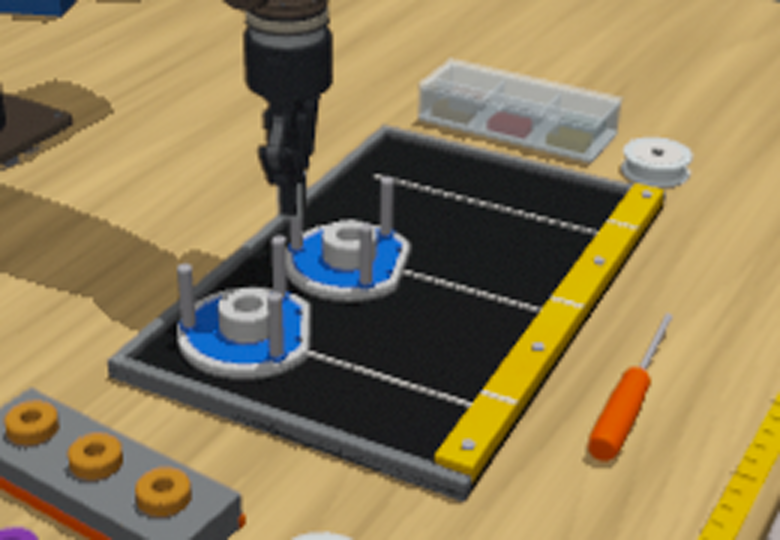

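The plate turned with the tool. Finish the turn, then recompute the slide.

Call:
{"name": "drive_tool", "arguments": {"steps": [[0, -0.77, -0.06, 8.3, 0], [0, -0.77, -0.06, 8.3, 0], [0, 0, 0, 0, 0]]}}

```text
time: 5.35
eef_pos: [0.4675, -0.009, 0.0388]
tcp_rot: [-0.707, -0.024, 0.707, -0.024]
contact_force: [-0.7, -0.1, -0.3]
opening: 0.106
```

```bash
python3 -c "
from h import *
p=pillar(T(TRAY,[[.08,0,0]])[0][:2].tolist()+[TRAY[2]]);go(p[0],p[1],.038,-176.5)"
```

```text
shift cm [  0.07  -1.2  -14.5 ] norm 14.55 turn 0.42 phi -176.08 tcp [ 0.4675 -0.009   0.0388] F [-0.7 -0.1 -0.3] op 0.106 t 5.35 q6 1.27
```

Call:
{"name": "drive_tool", "arguments": {"steps": [[0, -0.24, -2.7, 0.4, 0], [0, -0.24, -2.7, 0, 0], [0, -0.24, -2.7, 0, 0], [0, -0.24, -2.7, 0, 0], [0, -0.24, -2.4, 0, 0], [0, 0, 0, 0, 0], [0, 0, 0, 0, 0]]}}

```text
time: 6.05
eef_pos: [0.5995, 0.01, 0.0388]
tcp_rot: [0.707, 0.022, -0.707, 0.022]
contact_force: [0.1, 0.7, 0.5]
opening: 0.111
```

Call:
{"name": "drive_tool", "arguments": {"steps": [[0, 0, -0.2, 0, 0], [0, 0, -0.2, 0, 0], [0, 0, -0.2, 0, 0], [0, 0, -0.1, 0, 0], [0, 0, 0, 0, 0]]}}

```text
time: 6.55
eef_pos: [0.6058, 0.0108, 0.0388]
tcp_rot: [-0.707, -0.021, 0.707, -0.021]
contact_force: [-2.1, -0.2, 2.3]
opening: 0.116
```

```bash
python3 -c "
from h import *
p=pillar(T(TRAY,[[.08,0,0]])[0][:2].tolist()+[TRAY[2]]);go(p[0],p[1],.038,-176.5)"
```

```text
shift cm [ 0.08 -0.17 -0.57] norm 0.6 turn -0.14 phi -176.64 tcp [0.6058 0.0108 0.0388] F [-2.1 -0.2  2.3] op 0.116 t 6.55 q6 1.36
```

Call:
{"name": "drive_tool", "arguments": {"steps": [[0, 0, -0.1, 0, 0], [0, 0, -0.1, 0, 0], [0, 0, 0, 0, 0]]}}

```text
time: 6.85
eef_pos: [0.6068, 0.0109, 0.0388]
tcp_rot: [-0.706, -0.021, 0.708, -0.021]
contact_force: [-5.2, -0.5, 5.2]
opening: 0.11
```

Call:
{"name": "drive_tool", "arguments": {"steps": [[0, 0, -0.1, 0, 0], [0, 0, -0.1, 0, 0], [0, 0, 0, 0, 0]]}}

```text
time: 7.15
eef_pos: [0.6068, 0.0108, 0.0388]
tcp_rot: [-0.704, -0.021, 0.71, -0.021]
contact_force: [-11.9, -2.6, 10.2]
opening: 0.112
```

Call:
{"name": "drive_tool", "arguments": {"steps": [[0, 0, 0.3, 0, 0], [0, 0, 0, 0, 0.4], [0, 0, 0, 0, 0.4], [0, 0, 0, 0, 0.4], [-3, 0, 0, 0, 0.4], [-4, 0, 0, 0, 0.4], [0, 3.5, 3.0, 0, 0.4], [0, 3.5, 3.0, -7.5, 0.4]]}}

```text
time: 7.95
eef_pos: [0.5525, -0.063, 0.111]
tcp_rot: [0.705, 0.068, -0.702, 0.07]
contact_force: [0.7, -0.8, 0.4]
opening: 0.4
```

```bash
python3 -c "
from h import *
p=pillar([.509,-.1478,.585]);go(p[0],p[1],.11,-146.5)"
```

```text
shift cm [ 0.08  9.38 10.55] norm 14.12 turn -22.3 phi -168.8 tcp [ 0.5525 -0.063   0.111 ] F [ 0.7 -0.8  0.4] op 0.4 t 7.95 q6 1.08
```

Call:
{"name": "drive_tool", "arguments": {"steps": [[0, 3.1, 3.5, 0, 0.4], [0, 3.1, 3.5, 0, 0.4], [0, 3.1, 3.5, -7.4, 0.4], [0, 0, 0, -7.4, 0.4], [0, 0, 0, -7.4, 0.4], [0, 0, 0, 0, 0.4], [0, 0, 0, 0, 0.4]]}}

```text
time: 8.65
eef_pos: [0.4661, -0.1731, 0.1088]
tcp_rot: [0.678, 0.2, -0.678, 0.2]
contact_force: [-0.0, 0.2, -0.5]
opening: 0.402
```

```bash
python3 -c "
from h import *
p=pillar([.509,-.1478,.585]);go(p[0],p[1],.036,-146.5)
c=cam('top');save('t2.png',c['frame'][125:280,200:410],3.8)"
```

```text
shift cm [7.28 0.26 0.02] norm 7.28 turn -0.7 phi -147.2 tcp [ 0.4661 -0.1731  0.1088] F [-0.   0.2 -0.5] op 0.402 t 8.65 q6 0.44
```

View pics/t2.png

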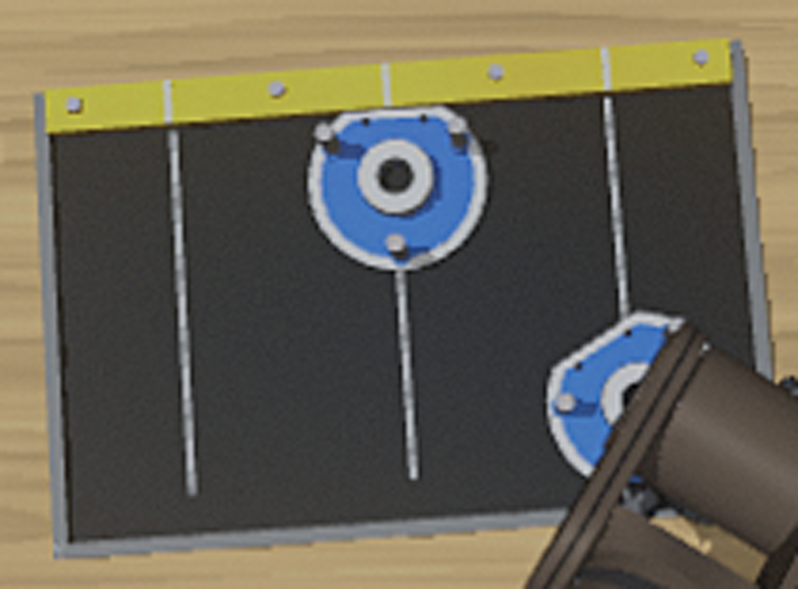

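```bash
cat >> h.py <<'E'
def chk(c,px,mark,th0=.06,sc=3.8,off=(200,125)):
    P,r=fit([(c,PL,np.array(px)/sc+off-.4)],[*T(TRAY,[[.08,mark,0]])[0][:2],th0])
    d=P[:2]-TRAY[:2]; C,S=np.cos(TRAY[2]),np.sin(TRAY[2])
    print("world",P.round(4),"rms",r.round(2),"tray mm",1000*np.array([C*d[0]+S*d[1],-S*d[0]+C*d[1]]).round(4),"dth",np.degrees(P[2]-TRAY[2]).round(2))
E
python3 -c "
from h import *
c=cam('top')
chk(c,[[396,176],[324,131],[396,243],[457,128]],0)
u=lambda L:np.array(L)/3.8+[200,125]-.4
print(pix(c,u([[390,112],[413,478],[172,130],[193,493],[607,97],[626,312],[47,132],[728,82]]),.01))
"
```

```text
world [0.6594 0.0117 0.0265] rms 0.23 tray mm [77.9 -4. ] dth -1.95
[[ 0.71004173  0.01743966  0.01      ]
 [ 0.45933373  0.00310861  0.01      ]
 [ 0.69975207  0.16838832  0.01      ]
 [ 0.45039833  0.1519914   0.01      ]
 [ 0.71842606 -0.13191425  0.01      ]
 [ 0.56988358 -0.14204999  0.01      ]
 [ 0.69977777  0.25584108  0.01      ]
 [ 0.72785825 -0.21528542  0.01      ]]
```

Call:
{"name": "drive_tool", "arguments": {"steps": [[2.3, 0.26, 0, -0.7, 0.4], [2.5, 0, 0, 0, 0.4], [2.2, 0, 0, 0, 0.4], [0, 0, 0, 0, 0.4], [0, 0, 0, 0, 0], [0, 0, 0, 0, 0], [0, 0, 0, 0, 0], [-0.3, 0, 0, 0, 0], [0, 0, 0, 0, 0]]}}

```text
time: 9.65
eef_pos: [0.4671, -0.1753, 0.0421]
tcp_rot: [-0.677, -0.205, 0.677, -0.205]
contact_force: [-0.1, 0.1, -3.7]
opening: 0.113
```

Call:
{"name": "drive_tool", "arguments": {"steps": [[0, -0.65, -0.04, 7.4, 0], [0, -0.65, -0.04, 7.5, 0], [0, -0.65, -0.04, 7.5, 0], [0, -0.65, -0.04, 7.5, 0], [0, 0, 0, 0, 0], [0, 0, 0, 0, 0]]}}

```text
time: 10.25
eef_pos: [0.4587, -0.1509, 0.0417]
tcp_rot: [-0.707, -0.024, 0.707, -0.024]
contact_force: [0.0, -0.1, -3.1]
opening: 0.11
```

```bash
python3 -c "
from h import *
p=pillar(T(TRAY,[[.08,-.15,0]])[0][:2].tolist()+[TRAY[2]]);go(p[0],p[1],.038,-176.5)"
```

```text
shift cm [  0.36  -0.29 -16.23] norm 16.24 turn 0.43 phi -176.07 tcp [ 0.4587 -0.1509  0.0417] F [ 0.  -0.1 -3.1] op 0.11 t 10.25 q6 0.97
```

Call:
{"name": "drive_tool", "arguments": {"steps": [[0.2, -0.1, -3.2, 0.4, 0], [0, -0.1, -3.2, 0, 0], [0, -0.1, -3.2, 0, 0], [0, 0, -3.2, 0, 0], [0, 0, -2.6, 0, 0], [0, 0, 0, 0, 0], [0, 0, -0.2, 0, 0], [0, 0, -0.2, 0, 0], [0, 0, -0.2, 0, 0], [0, 0, 0, 0, 0]]}}

```text
time: 11.25
eef_pos: [0.6182, -0.1386, 0.04]
tcp_rot: [0.707, 0.021, -0.707, 0.021]
contact_force: [0.0, -0.8, 0.1]
opening: 0.113
```

```bash
python3 -c "
from h import *
p=pillar(T(TRAY,[[.08,-.15,0]])[0][:2].tolist()+[TRAY[2]]);go(p[0],p[1],.038,-176.5)"
```

```text
shift cm [ 0.2  -0.16 -0.23] norm 0.34 turn -0.16 phi -176.66 tcp [ 0.6182 -0.1386  0.04  ] F [ 0.  -0.8  0.1] op 0.113 t 11.25 q6 1.13
```

Call:
{"name": "drive_tool", "arguments": {"steps": [[0, -0.16, -0.1, -0.1, 0], [0, 0, -0.1, 0, 0], [0, 0, -0.1, 0, 0], [0, 0, 0, 0, 0]]}}

```text
time: 11.65
eef_pos: [0.6204, -0.1364, 0.04]
tcp_rot: [-0.706, -0.022, 0.708, -0.021]
contact_force: [-5.3, 0.4, 5.0]
opening: 0.113
```

Call:
{"name": "drive_tool", "arguments": {"steps": [[0, 0, -0.1, 0, 0], [0, 0, -0.1, 0, 0], [0, 0, 0, 0, 0]]}}

```text
time: 11.95
eef_pos: [0.6204, -0.1361, 0.0399]
tcp_rot: [-0.704, -0.022, 0.71, -0.021]
contact_force: [-10.3, -0.6, 9.0]
opening: 0.11
```

Call:
{"name": "drive_tool", "arguments": {"steps": [[0, 0, 0.3, 0, 0], [0, 0, 0, 0, 0.4], [0, 0, 0, 0, 0.4], [0, 0, 0, 0, 0.4], [-3.5, 0, 0, 0, 0.4], [-3.5, 0, 0, 0, 0.4], [0, -1, 4.5, 0, 0.4], [0, -1, 4.5, 0, 0.4], [0, -1, 4.5, 0, 0.4], [0, -1, 2.5, 0, 0.4]]}}

```text
time: 12.95
eef_pos: [0.4554, -0.1056, 0.109]
tcp_rot: [-0.706, -0.021, 0.707, -0.021]
contact_force: [-0.2, -0.0, 0.3]
opening: 0.396
```

```bash
python3 -c "
from h import *
go(.5,-.05,.11,-176.5)
c=cam('top');save('t3.png',c['frame'][130:210,265:400],5.9)
s=cam('scene'); print(proj(s,[[.66,.012,.03]]),proj(s,[[.67,-.135,.03]]))"
```

```text
shift cm [-0.1  -5.28 -4.78] norm 7.12 turn -0.07 phi -176.57 tcp [ 0.4554 -0.1056  0.109 ] F [-0.2 -0.   0.3] op 0.396 t 12.95 q6 1.07
[[345.27399664 213.73059272]] [[321.33192823 243.60659345]]
```

View pics/t3.png

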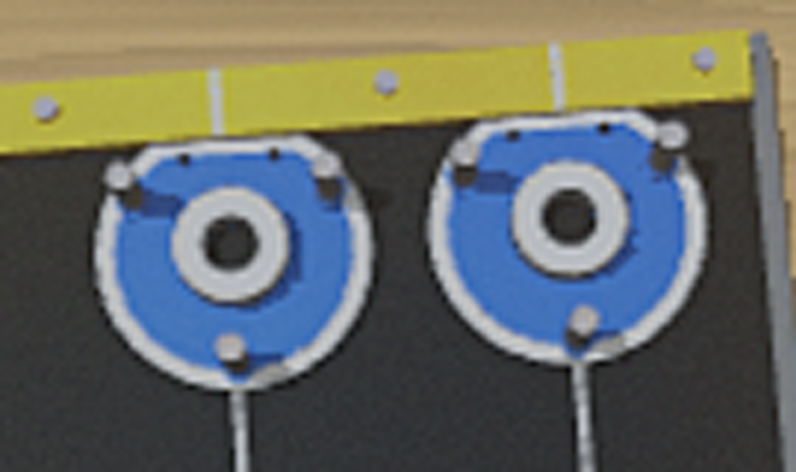

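```bash
python3 -c "
from h import *
c=cam('top')
chk(c,[[230,244],[120,178],[232,348],[326,163]],0,sc=5.9,off=(265,130))
chk(c,[[570,217],[466,155],[584,321],[672,133]],-.15,sc=5.9,off=(265,130))
"
```

```text
world [0.6595 0.0117 0.0525] rms 0.1 tray mm [78.1 -4. ] dth -0.46
world [ 0.669  -0.134   0.0791] rms 0.2 tray mm [  78.7 -150. ] dth 1.07
```

```bash
python3 -c "
from h import *
go(.608,.009,.11,-176.5)"
```

```text
shift cm [ -0.02 -10.57 -15.72] norm 18.94 turn -0.06 phi -176.56 tcp [ 0.4574 -0.1059  0.1097] F [-0.2 -0.3  0.7] op 0.404 t 13.1 q6 1.07
```

Call:
{"name": "drive_tool", "arguments": {"steps": [[0, -2.64, -3.93, 0, 0.4], [0, -2.64, -3.93, 0, 0.4], [0, -2.64, -3.93, 0, 0.4], [0, -2.64, -3.93, 0, 0.4], [0, 0, 0, 0, 0.4], [3.5, 0, 0, 0, 0.4], [3.5, 0, 0, 0, 0.4], [0, 0, 0, 0, 0.4], [0, 0, 0, 0, 0], [0, 0, 0, 0, 0]]}}

```text
time: 14.1
eef_pos: [0.6105, 0.0081, 0.0418]
tcp_rot: [0.708, 0.021, -0.706, 0.021]
contact_force: [1.2, -0.4, -2.7]
opening: 0.111
```

Call:
{"name": "drive_tool", "arguments": {"steps": [[0, 0, 0, 0, 0], [-0.2, 0, 0.2, 0, 0], [0, -0.2, 0, 0, 0], [0, -0.18, 0, 0, 0], [0, 0, -0.2, 0, 0], [0, 0, -0.1, 0, 0], [0, 0, 0, 0, 0]]}}

```text
time: 14.8
eef_pos: [0.6098, 0.0125, 0.0418]
tcp_rot: [0.707, 0.021, -0.707, 0.021]
contact_force: [-0.9, 0.7, -2.0]
opening: 0.109
```

Call:
{"name": "drive_tool", "arguments": {"steps": [[0, 0, -0.15, 0, 0], [0, 0, -0.15, 0, 0], [0, 0, 0, 0, 0.3], [0, 0, 0, 0, 0.3], [0, 0, 0, 0, 0.3], [0, 0, 3.0, 0, 0.3], [0, 0, 0, 0, 0], [0, 0, 0, 0, 0], [0, 0, 0, 0, 0]]}}

```text
time: 15.7
eef_pos: [0.5838, 0.0106, 0.0424]
tcp_rot: [0.708, 0.021, -0.706, 0.021]
contact_force: [0.1, -0.1, 0.8]
opening: 0.002
```

Call:
{"name": "drive_tool", "arguments": {"steps": [[0, 0, -0.4, 0, 0], [0, 0, -0.4, 0, 0], [0, 0, -0.3, 0, 0], [0, 0, -0.2, 0, 0], [0, 0, -0.1, 0, 0], [0, 0, -0.1, 0, 0], [0, 0, 0, 0, 0]]}}

```text
time: 16.4
eef_pos: [0.5932, 0.0118, 0.0414]
tcp_rot: [-0.702, -0.022, 0.711, -0.022]
contact_force: [-13.2, -0.3, 9.5]
opening: -0.002
```

Call:
{"name": "drive_tool", "arguments": {"steps": [[0, 0, 1.3, 0, 0], [0, 4.0, 0, 0, 0], [0, 4.0, 0, 0, 0], [0, 4.0, 0, 0, 0], [0, 3.0, 0, 0, 0], [0, 0, 0, 0, 0], [0, 0, 0, 0, 0]]}}

```text
time: 17.1
eef_pos: [0.5938, -0.1393, 0.0416]
tcp_rot: [0.707, 0.021, -0.707, 0.021]
contact_force: [0.7, 0.7, 0.4]
opening: -0.0
```

Call:
{"name": "drive_tool", "arguments": {"steps": [[0, 0, -0.4, 0, 0], [0, 0, -0.3, 0, 0], [0, 0, -0.2, 0, 0], [0, 0, -0.1, 0, 0], [0, 0, 0, 0, 0]]}}

```text
time: 17.6
eef_pos: [0.6025, -0.1371, 0.0416]
tcp_rot: [-0.706, -0.022, 0.708, -0.021]
contact_force: [-5.0, 1.4, 2.6]
opening: 0.003
```

Call:
{"name": "drive_tool", "arguments": {"steps": [[0, 0, -0.15, 0, 0], [0, 0, -0.1, 0, 0], [0, 0, 0, 0, 0], [0, 0, 1.5, 0, 0], [-3.5, 0, 0, 0, 0.5], [-3.5, 0, 0, 0, 0.8], [0, 0, 4.0, 0, 0.8], [0, 0, 4.0, 0, 0.8], [0, 0, 3.0, 0, 0.8]]}}

```text
time: 18.5
eef_pos: [0.4803, -0.1456, 0.112]
tcp_rot: [0.707, 0.021, -0.706, 0.022]
contact_force: [0.2, -0.4, 0.9]
opening: 0.8
```

```bash
python3 -c "
from h import *
go(.5,-.05,.11,-176.5)
c=cam('top');save('t4.png',c['frame'][130:210,265:400],5.9)"
```

```text
shift cm [ 0.19 -9.42 -2.54] norm 9.76 turn -0.03 phi -176.53 tcp [ 0.4803 -0.1456  0.112 ] F [ 0.2 -0.4  0.9] op 0.8 t 18.5 q6 1.01
```

View pics/t4.png

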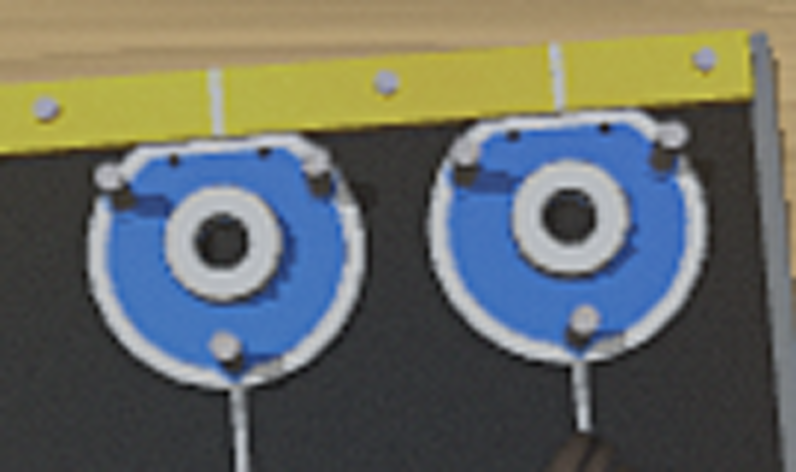

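Both plates are lined up on their marks. Next I check the fits and set up the bushing picks.

```bash
python3 -c "
from h import *
c=cam('top')
chk(c,[[222,242],[110,177],[225,345],[316,162]],0,sc=5.9,off=(265,130))
chk(c,[[570,217],[466,155],[583,321],[672,133]],-.15,sc=5.9,off=(265,130))
B=np.array([.52416,-.35481,-.0708]); print(T(B,[[.065,0,0],[0,0,0],[-.065,0,0]]))
go(.5890,-.3594,.11,-176.5)"
```

```text
world [0.6603 0.0154 0.0616] rms 0.07 tray mm [79.1 -0.4] dth 0.06
world [ 0.669  -0.1338  0.0762] rms 0.23 tray mm [  78.7 -149.9] dth 0.91
[[ 0.58899716 -0.35940816  0.        ]
 [ 0.52416    -0.35481     0.        ]
 [ 0.45932284 -0.35021184  0.        ]]
shift cm [ 0.08 22.05 -9.75] norm 24.11 turn -0.12 phi -176.62 tcp [ 0.4786 -0.145   0.1109] F [-0.   0.8  0.3] op 0.801 t 18.6 q6 1.01
```

Call:
{"name": "drive_tool", "arguments": {"steps": [[0, 4.4, -1.95, 0, 0.7], [0, 4.4, -1.95, 0, 0.7], [0, 4.4, -1.95, 0, 0.7], [0, 4.4, -1.95, 0, 0.7], [0, 4.4, -1.95, 0, 0.7], [0, 0, 0, 0, 0.7], [0, 0, 0, 0, 0.7]]}}

```text
time: 19.3
eef_pos: [0.5928, -0.3603, 0.1108]
tcp_rot: [0.707, 0.021, -0.707, 0.021]
contact_force: [0.3, 0.3, 0.6]
opening: 0.701
```

```bash
python3 -c "
from h import *
go(.5890,-.3594,.027,-176.5)"
```

```text
shift cm [ 8.37 -0.11  0.38] norm 8.38 turn -0.11 phi -176.61 tcp [ 0.5928 -0.3603  0.1108] F [0.3 0.3 0.6] op 0.701 t 19.3 q6 0.82
```

Call:
{"name": "drive_tool", "arguments": {"steps": [[3, -0.1, 0.38, 0, 0.65], [3, 0, 0, 0, 0.65], [1.7, 0, 0, 0, 0.65], [0, 0, 0, 0, 0.65], [0, 0, 0, 0, 0.65]]}}

```text
time: 19.8
eef_pos: [0.5885, -0.3581, 0.0355]
tcp_rot: [0.707, 0.021, -0.707, 0.022]
contact_force: [0.2, -0.2, 0.1]
opening: 0.652
```

```bash
python3 -c "
from h import *
go(.5890,-.3594,.027,-176.5)
c=cam('scene'); print(proj(c,[[.589,-.359,.05]])); save('s3.png',c['frame'][200:340,140:320],4)"
```

```text
shift cm [ 0.85  0.13 -0.04] norm 0.86 turn -0.0 phi -176.5 tcp [ 0.5885 -0.3581  0.0355] F [ 0.2 -0.2  0.1] op 0.652 t 19.8 q6 0.82
[[234.10187967 279.42918095]]
```

View pics/s3.png

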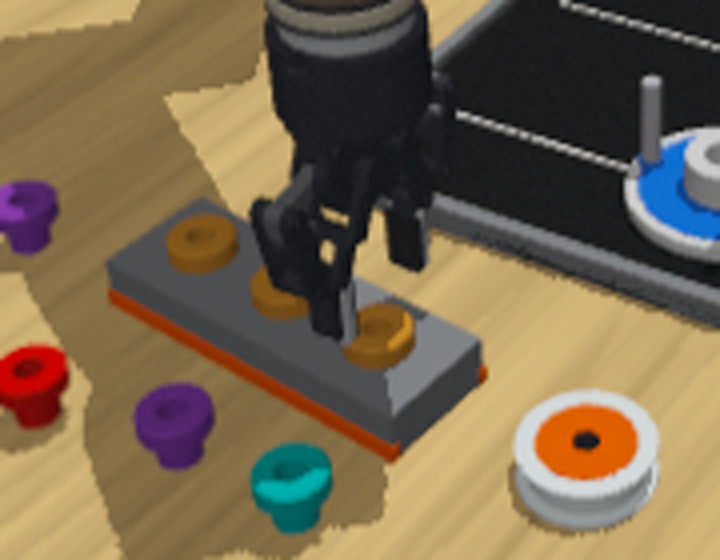

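```bash
python3 -c "
from h import *
c=cam('scene')
print((proj(c,[[.589,-.3594,.044],[.5885,-.3581-.034,.044],[.5885,-.3581+.034,.044],[.5885,-.3581-.034,.052],[.5885,-.3581+.034,.052]])-[140,200]+.4)*4)"
```

```text
[[378.39057744 328.59506381]
 [336.17768169 365.99576196]
 [419.93658922 289.73027042]
 [334.77621293 354.05924434]
 [418.98141252 278.10672373]]
```

Call:
{"name": "drive_tool", "arguments": {"steps": [[0.4, 0.1, 0, 0, 0.65], [0.5, 0, 0, 0, 0.65], [0, 0, 0, 0, 0.65], [0, 0, 0, 0, 0.65]]}}

```text
time: 20.3
eef_pos: [0.5879, -0.3595, 0.0254]
tcp_rot: [-0.707, -0.021, 0.707, -0.021]
contact_force: [-0.0, 0.2, -0.5]
opening: 0.649
```

Call:
{"name": "drive_tool", "arguments": {"steps": [[0, 0, 0, 0, 0.3], [0, 0, 0, 0, 0.3], [0, 0, 0, 0, 0.3], [0, 0, 0, 0, 0.3]], "force": 60}}

```text
time: 20.7
eef_pos: [0.5881, -0.3596, 0.0258]
tcp_rot: [0.707, 0.021, -0.707, 0.021]
contact_force: [0.6, -0.1, -1.1]
opening: 0.301
```

```bash
python3 -c "
from h import *
go(.5890,-.3594,.027,-176.5)
c=cam('scene'); save('s4.png',c['frame'][220:320,180:300],5)"
```

```text
shift cm [-0.12 -0.01 -0.09] norm 0.15 turn -0.05 phi -176.55 tcp [ 0.5881 -0.3596  0.0258] F [ 0.6 -0.1 -1.1] op 0.301 t 20.7 q6 0.81
```

View pics/s4.png

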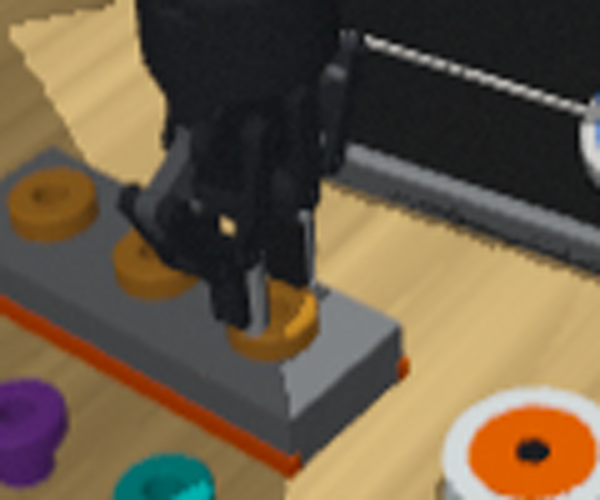

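The fingers closed above the collar, since the tips sit higher than I modelled. I'll open, go lower in small steps and watch the force.

Call:
{"name": "drive_tool", "arguments": {"steps": [[0, 0, 0, 0, 0.65], [0, 0, 0, 0, 0.65], [0, 0, 0, 0, 0.65], [0.3, 0, 0, 0, 0.65], [0.3, 0, 0, 0, 0.65], [0.3, 0, 0, 0, 0.65], [0, 0, 0, 0, 0.65]]}}

```text
time: 21.45
eef_pos: [0.5876, -0.3592, 0.0158]
tcp_rot: [-0.706, -0.022, 0.707, -0.021]
contact_force: [0.9, -0.2, -0.1]
opening: 0.65
```

Call:
{"name": "drive_tool", "arguments": {"steps": [[0, 0, 0, 0, 0.3], [0, 0, 0, 0, 0.3], [0, 0, 0, 0, 0.3], [0, 0, 0, 0, 0.3]]}}

```text
time: 21.85
eef_pos: [0.5883, -0.3598, 0.0172]
tcp_rot: [0.707, 0.021, -0.707, 0.021]
contact_force: [0.2, 0.8, 2.3]
opening: 0.408
```

Call:
{"name": "drive_tool", "arguments": {"steps": [[0, 0, 0, 0, 0.55], [0, 0, 0, 0, 0.55], [0.2, 0, 0, 0, 0.55], [0.2, 0, 0, 0, 0.55], [0, 0, 0, 0, 0.55], [0, 0, 0, 0, 0.55]]}}

```text
time: 22.45
eef_pos: [0.5879, -0.3595, 0.0124]
tcp_rot: [-0.707, -0.021, 0.707, -0.021]
contact_force: [0.5, 0.0, 0.9]
opening: 0.549
```

Call:
{"name": "drive_tool", "arguments": {"steps": [[0, 0, 0, 0, 0.3], [0, 0, 0, 0, 0.3], [0, 0, 0, 0, 0.3], [0, 0, 0, 0, 0.3]]}}

```text
time: 22.85
eef_pos: [0.5884, -0.3598, 0.0132]
tcp_rot: [0.707, 0.021, -0.707, 0.022]
contact_force: [-0.1, 0.4, 2.7]
opening: 0.409
```

Call:
{"name": "drive_tool", "arguments": {"steps": [[-1, 0, 0, 0, 0.3], [-2, 0, 0, 0, 0.3], [-3, 0, 0, 0, 0.3], [-3.5, 0, 0, 0, 0.3], [0, 0, 0, 0, 0.3], [0, 0, 0, 0, 0.3]]}}

```text
time: 23.45
eef_pos: [0.5884, -0.3598, 0.1089]
tcp_rot: [0.707, 0.021, -0.706, 0.022]
contact_force: [-0.2, -0.9, -2.4]
opening: 0.414
```

```bash
python3 -c "
from h import *
go(.669,-.1338,.11,-176.5)
c=cam('scene'); save('s5.png',c['frame'][150:320,160:380],3.5)"
```

```text
shift cm [ -0.13 -22.08  -9.41] norm 24.0 turn -0.05 phi -176.55 tcp [ 0.5884 -0.3598  0.1089] F [-0.2 -0.9 -2.4] op 0.414 t 23.45 q6 0.81
```

View pics/s5.png

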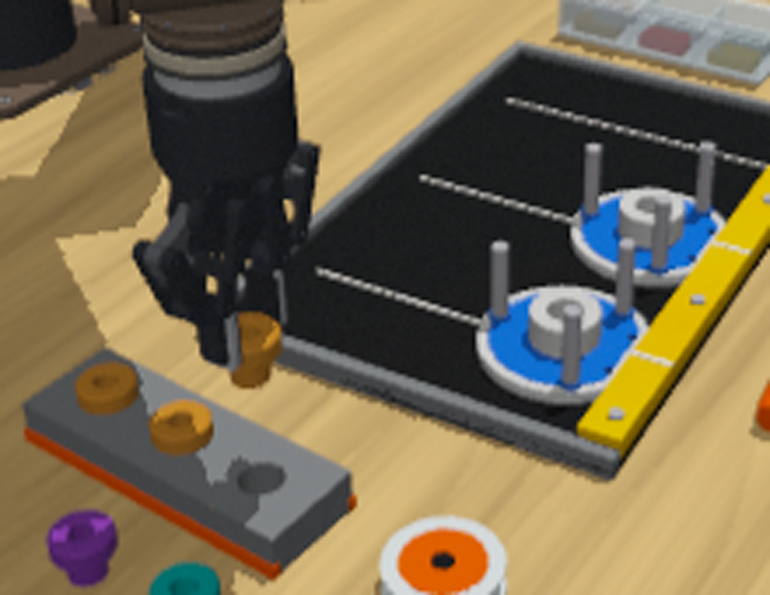

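The bushing is held upright. Carry it over plate B's hub.

Call:
{"name": "drive_tool", "arguments": {"steps": [[0, -4.4, -1.87, 0, 0.3], [0, -4.4, -1.87, 0, 0.3], [0, -4.4, -1.87, 0, 0.3], [0, -4.4, -1.87, 0, 0.3], [0, -4.4, -1.87, 0, 0.3], [0, 0, 0, 0, 0.3], [0, 0, 0, 0, 0.3]], "force": 100}}

```text
time: 24.2
eef_pos: [0.6669, -0.1325, 0.1051]
tcp_rot: [-0.705, -0.023, 0.708, -0.022]
contact_force: [-0.7, -0.1, -1.3]
opening: 0.393
```

```bash
python3 -c "
from h import *
go(.6684,-.1340,.05,-176.5)"
```

```text
shift cm [ 5.51  0.17 -0.16] norm 5.51 turn 0.11 phi -176.39 tcp [ 0.6669 -0.1325  0.1051] F [-0.7 -0.1 -1.3] op 0.393 t 24.2 q6 1.16
```

Call:
{"name": "drive_tool", "arguments": {"steps": [[2.5, 0.17, -0.16, 0.1, 0.3], [2.5, 0, 0, 0, 0.3], [0, 0, 0, 0, 0.3], [0, 0, 0, 0, 0.3]]}}

```text
time: 24.6
eef_pos: [0.6685, -0.1369, 0.0563]
tcp_rot: [-0.706, -0.02, 0.708, -0.02]
contact_force: [0.0, -0.3, -1.5]
opening: 0.393
```

```bash
python3 -c "
from h import *
go(.6684,-.1340,.05,-176.5)
c=cam('scene'); print(proj(c,[[.67,-.134,.05]])); save('s6.png',c['frame'][190:280,260:390],6)"
```

```text
shift cm [ 0.63 -0.29 -0.01] norm 0.69 turn -0.24 phi -176.74 tcp [ 0.6685 -0.1369  0.0563] F [ 0.  -0.3 -1.5] op 0.393 t 24.6 q6 1.16
[[321.77012432 236.59536458]]
```

View pics/s6.png

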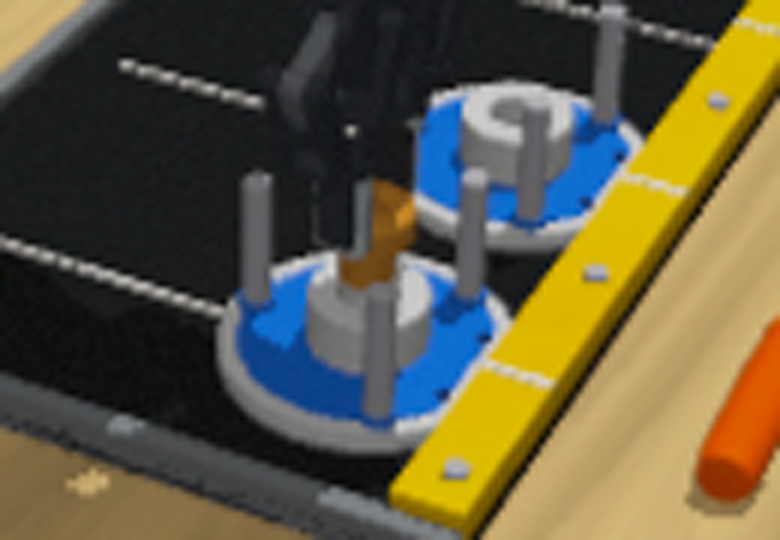

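Call:
{"name": "drive_tool", "arguments": {"steps": [[0, -0.25, 0, -0.2, 0.3], [0.3, 0, 0, 0, 0.3], [0, 0, 0, 0, 0.3], [0, 0, 0, 0, 0.3]]}}

```text
time: 25.05
eef_pos: [0.6698, -0.1334, 0.0551]
tcp_rot: [0.707, 0.022, -0.707, 0.022]
contact_force: [-0.0, 0.6, -1.6]
opening: 0.395
```

Call:
{"name": "drive_tool", "arguments": {"steps": [[0.4, 0, 0, 0, 0.3], [0.4, 0, 0, 0, 0.3], [0, 0, 0, 0, 0.3]]}}

```text
time: 25.35
eef_pos: [0.6689, -0.1332, 0.0455]
tcp_rot: [-0.706, -0.022, 0.707, -0.022]
contact_force: [0.2, 0.4, -2.4]
opening: 0.393
```

Call:
{"name": "drive_tool", "arguments": {"steps": [[0.4, 0, 0, 0, 0.3], [0, 0, 0, 0, 0.3]]}}

```text
time: 25.55
eef_pos: [0.669, -0.1332, 0.0417]
tcp_rot: [-0.706, -0.022, 0.707, -0.022]
contact_force: [-0.2, 0.1, -1.8]
opening: 0.393
```

Below the hub face without contact, so the foot is in the bore. Continue.

Call:
{"name": "drive_tool", "arguments": {"steps": [[0.3, 0, 0, 0, 0.3], [0.3, 0, 0, 0, 0.3], [0, 0, 0, 0, 0.3]]}}

```text
time: 25.85
eef_pos: [0.6687, -0.1332, 0.0358]
tcp_rot: [-0.706, -0.022, 0.708, -0.022]
contact_force: [-3.0, 0.7, -2.2]
opening: 0.395
```

Call:
{"name": "drive_tool", "arguments": {"steps": [[0.2, 0, 0, 0, 0.3], [0.2, 0, 0, 0, 0.3], [0, 0, 0, 0, 0.3]]}}

```text
time: 26.15
eef_pos: [0.6688, -0.1332, 0.0328]
tcp_rot: [-0.706, -0.022, 0.708, -0.022]
contact_force: [-5.5, 1.2, 2.7]
opening: 0.394
```

Call:
{"name": "drive_tool", "arguments": {"steps": [[0.2, 0, 0, 0, 0.3], [0.2, 0, 0, 0, 0.3], [0, 0, 0, 0, 0.3]]}}

```text
time: 26.45
eef_pos: [0.6689, -0.1332, 0.0303]
tcp_rot: [-0.706, -0.022, 0.708, -0.022]
contact_force: [-7.2, 1.1, 6.4]
opening: 0.394
```

Call:
{"name": "drive_tool", "arguments": {"steps": [[0.2, 0, 0.1, 0, 0.3], [0.2, 0, 0, 0, 0.3], [0, 0, 0, 0, 0.3]]}}

```text
time: 26.75
eef_pos: [0.6687, -0.1332, 0.0279]
tcp_rot: [-0.706, -0.022, 0.707, -0.022]
contact_force: [-9.3, 3.1, 11.4]
opening: 0.395
```

Call:
{"name": "drive_tool", "arguments": {"steps": [[0.2, 0, 0, 0, 0.3], [0.2, 0, 0, 0, 0.3], [0, 0, 0, 0, 0.3]]}}

```text
time: 27.05
eef_pos: [0.6686, -0.1333, 0.0274]
tcp_rot: [-0.705, -0.023, 0.708, -0.022]
contact_force: [-17.0, 4.4, 24.9]
opening: 0.393
```

Call:
{"name": "drive_tool", "arguments": {"steps": [[0.2, 0, 0, 0, 0.3], [0.2, 0, 0, 0, 0.3], [0, 0, 0, 0, 0.3]]}}

```text
time: 27.35
eef_pos: [0.6686, -0.1333, 0.0272]
tcp_rot: [-0.705, -0.023, 0.709, -0.022]
contact_force: [-25.4, 7.2, 39.6]
opening: 0.392
```

Hard stop at z = 0.0272, exactly the predicted home height. Release and fetch bushing 2.

Call:
{"name": "drive_tool", "arguments": {"steps": [[-0.5, 0, 0.2, 0, 0.3], [-0.2, 0, 0.1, 0, 0.3], [0, 0, 0, 0, 0.58], [0, 0, 0, 0, 0.58], [0, 0, 0, 0, 0.58], [-2, 0, 0, 0, 0.58], [-3, 0, 0, 0, 0.58], [-3, 0, 0, 0, 0.58], [0, 0, 0, 0, 0.58]]}}

```text
time: 28.25
eef_pos: [0.6692, -0.1351, 0.1091]
tcp_rot: [0.71, 0.021, -0.703, 0.023]
contact_force: [0.2, 0.1, 0.9]
opening: 0.581
```

```bash
python3 -c "
from h import *
go(.5236,-.3552,.11,-176.5)"
```

```text
shift cm [-0.15 21.07 15.9 ] norm 26.4 turn 0.05 phi -176.45 tcp [ 0.6692 -0.1351  0.1091] F [0.2 0.1 0.9] op 0.581 t 28.25 q6 1.16
```

Call:
{"name": "drive_tool", "arguments": {"steps": [[0, 3.5, 2.65, 0, 0.6], [0, 3.5, 2.65, 0, 0.6], [0, 3.5, 2.65, 0, 0.6], [0, 3.5, 2.65, 0, 0.6], [0, 3.5, 2.65, 0, 0.6], [0, 3.5, 2.65, 0, 0.6], [0, 0, 0, 0, 0.6], [0, 0, 0, 0, 0.6]]}}

```text
time: 29.05
eef_pos: [0.5191, -0.3537, 0.1024]
tcp_rot: [-0.706, -0.022, 0.707, -0.021]
contact_force: [0.4, 0.1, -0.4]
opening: 0.6
```

```bash
python3 -c "
from h import *
go(.5236,-.3552,.045,-176.5)
c=cam('top');np.save('k.npy',c['frame'])
# plates: blue centroids / white hub via scene-independent check
hsv=cv2.cvtColor(c['frame'],cv2.COLOR_RGB2HSV); m=cv2.inRange(hsv,(100,120,80),(120,255,255))
n,l,s,ce=cv2.connectedComponentsWithStats(m); print([(s[i].tolist(),ce[i].round(1)) for i in range(1,n) if s[i,4]>60])
save('t5.png',c['frame'][130:210,265:400],5.9)"
```

```text
shift cm [ 5.74  0.18 -0.45] norm 5.76 turn -0.09 phi -176.59 tcp [ 0.5191 -0.3537  0.1024] F [ 0.4  0.1 -0.4] op 0.6 t 29.05 q6 0.75
[([342, 151, 40, 39, 812], array([361.1, 169.2])), ([283, 155, 40, 40, 812], array([303. , 173.5]))]
```

Call:
{"name": "drive_tool", "arguments": {"steps": [[3, 0.15, -0.4, 0, 0.6], [2.7, 0, 0, 0, 0.6], [0, 0, 0, 0, 0.6], [0, 0, 0, 0, 0.6]]}}

```text
time: 29.5
eef_pos: [0.5244, -0.3529, 0.0461]
tcp_rot: [-0.706, -0.023, 0.707, -0.022]
contact_force: [0.9, 0.2, 0.7]
opening: 0.6
```

```bash
python3 -c "
from h import *
go(.5236,-.3552,.013,-176.5)"
```

```text
shift cm [3.31 0.23 0.1 ] norm 3.32 turn 0.16 phi -176.34 tcp [ 0.5244 -0.3529  0.0461] F [0.9 0.2 0.7] op 0.6 t 29.5 q6 0.75
```

Call:
{"name": "drive_tool", "arguments": {"steps": [[1.0, 0.2, 0.1, 0, 0.6], [1.0, 0, 0, 0, 0.6], [0.6, 0, 0, 0, 0.6], [0.5, 0, 0, 0, 0.6], [0.2, 0, 0, 0, 0.6], [0, 0, 0, 0, 0.6], [0, 0, 0, 0, 0.6]]}}

```text
time: 30.2
eef_pos: [0.5234, -0.3566, 0.014]
tcp_rot: [0.707, 0.022, -0.707, 0.022]
contact_force: [-0.4, -0.3, 0.2]
opening: 0.6
```

Call:
{"name": "drive_tool", "arguments": {"steps": [[0, 0, 0, 0, 0.3], [0, 0, 0, 0, 0.3], [0, 0, 0, 0, 0.3], [0, 0, 0, 0, 0.3]], "force": 60}}

```text
time: 30.6
eef_pos: [0.5235, -0.356, 0.0148]
tcp_rot: [0.707, 0.022, -0.707, 0.022]
contact_force: [-1.8, 3.6, 5.8]
opening: 0.405
```

Call:
{"name": "drive_tool", "arguments": {"steps": [[-1, 0, 0, 0, 0.3], [-2, 0, 0, 0, 0.3], [-3, 0, 0, 0, 0.3], [-3.5, 0, 0, 0, 0.3], [0, 0, 0, 0, 0.3], [0, 0, 0, 0, 0.3]], "force": 100}}

```text
time: 31.2
eef_pos: [0.5235, -0.357, 0.1095]
tcp_rot: [0.707, 0.021, -0.706, 0.023]
contact_force: [-0.1, 0.1, -2.0]
opening: 0.391
```

```bash
cat >> h.py <<'E'
def blue(f):
    m=cv2.inRange(cv2.cvtColor(f,cv2.COLOR_RGB2HSV),(100,120,80),(120,255,255))
    n,l,s,ce=cv2.connectedComponentsWithStats(m); print([(s[i].tolist(),ce[i].round(1)) for i in range(1,n) if s[i,4]>60])
E
python3 -c "
from h import *
go(.6596,.0150,.11,-176.5)
blue(cam('top')['frame'])
im=cv2.cvtColor(cv2.imread('pics/t4.png'),cv2.COLOR_BGR2RGB); f=np.zeros((400,640,3),np.uint8); f[130:210,265:400]=cv2.resize(im,(135,80),interpolation=cv2.INTER_AREA); blue(f)"
```

```text
shift cm [ -0.1  -36.28 -15.89] norm 39.61 turn 0.05 phi -176.45 tcp [ 0.5235 -0.357   0.1095] F [-0.1  0.1 -2. ] op 0.391 t 31.2 q6 0.75
[([342, 151, 40, 39, 810], array([361.1, 169.2])), ([283, 155, 40, 40, 812], array([303.1, 173.4]))]
[([341, 151, 40, 39, 805], array([360.7, 169.1])), ([283, 155, 40, 39, 803], array([303.1, 173.3]))]
```

Plates are unmoved. Carry the bushing to plate A.

Call:
{"name": "drive_tool", "arguments": {"steps": [[0, -4.54, -1.99, 0, 0.3], [0, -4.54, -1.99, 0, 0.3], [0, -4.54, -1.99, 0, 0.3], [0, -4.54, -1.99, 0, 0.3], [0, -4.54, -1.99, 0, 0.3], [0, -4.54, -1.99, 0, 0.3], [0, -4.54, -1.99, 0, 0.3], [0, -4.54, -1.99, 0, 0.3], [0, 0, 0, 0, 0.3], [0, 0, 0, 0, 0.3]]}}

```text
time: 32.25
eef_pos: [0.6582, 0.0173, 0.1059]
tcp_rot: [-0.705, -0.023, 0.708, -0.023]
contact_force: [-1.1, -0.8, -2.2]
opening: 0.389
```

```bash
python3 -c "
from h import *
go(.6596,.0150,.056,-176.5)"
```

```text
shift cm [ 4.98  0.24 -0.15] norm 4.99 turn 0.22 phi -176.28 tcp [0.6582 0.0173 0.1059] F [-1.1 -0.8 -2.2] op 0.389 t 32.25 q6 1.38
```

Call:
{"name": "drive_tool", "arguments": {"steps": [[2.5, 0.15, -0.1, 0.1, 0.3], [2.5, 0, 0, 0, 0.3], [0, 0, 0, 0, 0.3], [0, 0, 0, 0, 0.3]]}}

```text
time: 32.65
eef_pos: [0.6594, 0.0132, 0.0574]
tcp_rot: [-0.706, -0.021, 0.708, -0.021]
contact_force: [-0.2, 0.2, -0.7]
opening: 0.387
```

```bash
python3 -c "
from h import *
go(.6596,.0150,.046,-176.5)"
```

```text
shift cm [ 1.14 -0.18 -0.03] norm 1.15 turn -0.14 phi -176.64 tcp [0.6594 0.0132 0.0574] F [-0.2  0.2 -0.7] op 0.387 t 32.65 q6 1.38
```

Call:
{"name": "drive_tool", "arguments": {"steps": [[0.5, -0.15, 0, 0, 0.3], [0.4, 0, 0, 0, 0.3], [0, 0, 0, 0, 0.3], [0, 0, 0, 0, 0.3]]}}

```text
time: 33.05
eef_pos: [0.6608, 0.016, 0.0502]
tcp_rot: [0.707, 0.021, -0.707, 0.021]
contact_force: [0.4, -0.5, -1.5]
opening: 0.39
```

Call:
{"name": "drive_tool", "arguments": {"steps": [[0.3, 0, 0, 0, 0.3], [0.3, 0, 0, 0, 0.3], [0, 0, 0, 0, 0.3]]}}

```text
time: 33.35
eef_pos: [0.66, 0.0162, 0.0429]
tcp_rot: [-0.706, -0.021, 0.707, -0.021]
contact_force: [0.3, 0.3, -2.1]
opening: 0.387
```

Call:
{"name": "drive_tool", "arguments": {"steps": [[0.3, 0, 0, 0, 0.3], [0.3, 0, 0, 0, 0.3], [0, 0, 0, 0, 0.3]]}}

```text
time: 33.65
eef_pos: [0.6597, 0.0163, 0.0367]
tcp_rot: [-0.706, -0.022, 0.708, -0.021]
contact_force: [-1.9, 1.6, -2.9]
opening: 0.387
```

In the bore. Press.

Call:
{"name": "drive_tool", "arguments": {"steps": [[0.2, 0, 0, 0, 0.3], [0.2, 0, 0, 0, 0.3], [0, 0, 0, 0, 0.3]]}}

```text
time: 33.95
eef_pos: [0.66, 0.0163, 0.034]
tcp_rot: [-0.706, -0.022, 0.707, -0.021]
contact_force: [-4.8, 1.6, 2.4]
opening: 0.392
```

Call:
{"name": "drive_tool", "arguments": {"steps": [[0.2, 0, 0, 0, 0.3], [0.2, 0, 0, 0, 0.3], [0, 0, 0, 0, 0.3]]}}

```text
time: 34.25
eef_pos: [0.66, 0.0163, 0.0314]
tcp_rot: [-0.706, -0.022, 0.708, -0.021]
contact_force: [-7.9, 1.9, 7.3]
opening: 0.389
```

Call:
{"name": "drive_tool", "arguments": {"steps": [[0.2, 0, 0, 0, 0.3], [0.2, 0, 0, 0, 0.3], [0, 0, 0, 0, 0.3]]}}

```text
time: 34.55
eef_pos: [0.6598, 0.0163, 0.0292]
tcp_rot: [-0.705, -0.022, 0.708, -0.021]
contact_force: [-11.8, 2.2, 14.3]
opening: 0.39
```

Call:
{"name": "drive_tool", "arguments": {"steps": [[0.2, 0, 0, 0, 0.3], [0.2, 0, 0, 0, 0.3], [0, 0, 0, 0, 0.3]]}}

```text
time: 34.85
eef_pos: [0.6597, 0.0163, 0.029]
tcp_rot: [-0.705, -0.022, 0.709, -0.021]
contact_force: [-20.8, 1.9, 30.0]
opening: 0.391
```

Home: it stopped at 0.029 against a predicted 0.0288. Release, retreat and inspect.

Call:
{"name": "drive_tool", "arguments": {"steps": [[-0.4, 0, 0.15, 0, 0.3], [-0.2, 0, 0.1, 0, 0.3], [0, 0, 0, 0, 0.58], [0, 0, 0, 0, 0.58], [0, 0, 0, 0, 0.58], [-2, 0, 0, 0, 0.58], [-3, 0, 0, 0, 0.58], [-3.5, 0, 0, 0, 0.58]]}}

```text
time: 35.65
eef_pos: [0.6573, 0.0157, 0.1118]
tcp_rot: [-0.706, -0.021, 0.708, -0.021]
contact_force: [0.6, -0.3, -0.1]
opening: 0.579
```

Call:
{"name": "drive_tool", "arguments": {"steps": [[0, 0, 4.5, 0, 0.58], [0, 0, 4.5, 0, 0.58], [0, 0, 4.5, 0, 0.58], [0, 0, 4.5, 0, 0.58], [0, 0, 0, 0, 0.58], [0, 0, 0, 0, 0.58]]}}

```text
time: 36.25
eef_pos: [0.4781, 0.0048, 0.1128]
tcp_rot: [0.707, 0.021, -0.706, 0.021]
contact_force: [0.4, 0.3, 0.9]
opening: 0.584
```

```bash
python3 -c "
from h import *
c=cam('top');s=cam('scene'); blue(c['frame'])
a=cv2.resize(c['frame'][130:210,265:400],(590,350),interpolation=cv2.INTER_CUBIC)
b=cv2.resize(s['frame'][180:280,260:400],(336,240),interpolation=cv2.INTER_CUBIC)
o=np.zeros((590,590,3),np.uint8);o[:350]=a;o[350:,:336]=b; save('t6.png',o)
go(.5,0,.1,-176.5)"
```

```text
[([284, 155, 40, 39, 808], array([303.5, 173.5])), ([341, 173, 40, 40, 844], array([360.2, 191.7]))]
shift cm [ 1.39  0.57 -1.93] norm 2.45 turn -0.06 phi -176.56 tcp [0.4804 0.0045 0.1139] F [ 0.3 -1.  -0.6] op 0.579 t 36.35 q6 1.31
```

View pics/t6.png

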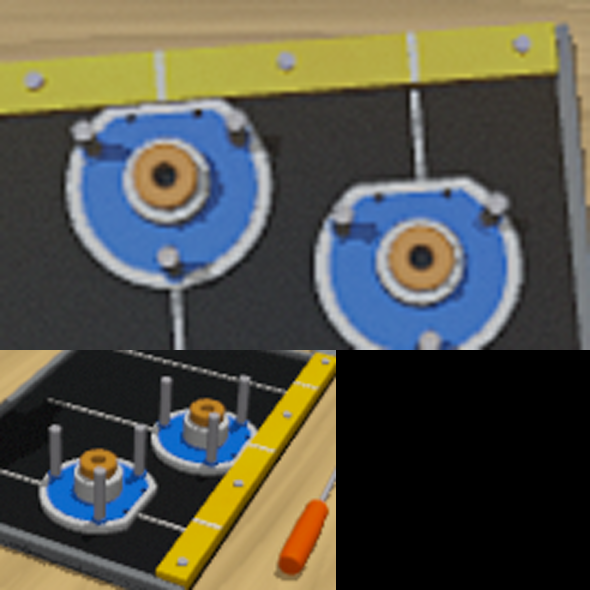

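Plate B has been knocked about 50 mm back from the bar, with its bushing still seated. Measure it and mend.

```bash
python3 -c "
import h; from h import *
PL[0,2]=.058
c=cam('top')
chk(c,[[421,258],[343,212],[429,341],[495,203]],-.15,sc=4.37,off=(265,130))
chk(c,[[163,177],[83,132],[167,257],[236,120]],0,sc=4.37,off=(265,130))
"
```

```text
world [ 0.611  -0.1313  0.0515] rms 0.16 tray mm [  20.9 -143.9] dth -0.51
world [0.6597 0.0148 0.0587] rms 0.15 tray mm [78.4 -0.9] dth -0.1
```

```bash
python3 -c "
from h import *
go(.5611,-.1339,.11,-176.5)"
```

```text
shift cm [ 0.41 14.31 -7.21] norm 16.03 turn -0.05 phi -176.55 tcp [0.4805 0.0046 0.1138] F [0.5 0.2 0.1] op 0.581 t 36.4 q6 1.31
```

Call:
{"name": "drive_tool", "arguments": {"steps": [[0, 4.45, 0, 0, 0.4], [0, 4.45, 0, 0, 0.4], [0, 4.45, 0, 0, 0.4], [0, 0, -3.5, 0, 0.4], [0, 0, -3.5, 0, 0.4], [0, 0, 0, 0, 0.4], [0, 0, 0, 0, 0.4]], "force": 60}}

```text
time: 37.1
eef_pos: [0.5576, -0.1244, 0.1124]
tcp_rot: [-0.707, -0.022, 0.707, -0.021]
contact_force: [0.3, 0.4, -0.0]
opening: 0.403
```

```bash
python3 -c "
from h import *
go(.5611,-.1339,.035,-176.5)"
```

```text
shift cm [ 7.74  0.97 -0.29] norm 7.81 turn -0.01 phi -176.51 tcp [ 0.5576 -0.1244  0.1124] F [ 0.3  0.4 -0. ] op 0.403 t 37.1 q6 1.11
```

Call:
{"name": "drive_tool", "arguments": {"steps": [[0, 0.95, -0.25, 0, 0.4], [3.5, 0, 0, 0, 0.4], [3.7, 0, 0, 0, 0.4], [0, 0, 0, 0, 0.4], [0, 0, 0, 0, 0], [0, 0, 0, 0, 0], [0, 0, 0, 0, 0], [-0.2, 0, 0, 0, 0], [0, 0, 0, 0, 0]]}}

```text
time: 38.0
eef_pos: [0.5597, -0.1335, 0.0436]
tcp_rot: [0.707, 0.021, -0.707, 0.022]
contact_force: [-0.8, 0.5, -2.3]
opening: 0.111
```

Call:
{"name": "drive_tool", "arguments": {"steps": [[0, 0.2, -1.4, 0, 0], [0, 0.2, -1.4, 0, 0], [0, 0.2, -1.4, 0, 0], [0, 0, -1.1, 0, 0], [0, 0, 0, 0, 0], [0, 0, 0, 0, 0]]}}

```text
time: 38.6
eef_pos: [0.6127, -0.1361, 0.0426]
tcp_rot: [0.707, 0.021, -0.707, 0.021]
contact_force: [-0.3, 0.0, -2.6]
opening: 0.112
```

```bash
python3 -c "
from h import *
go(.6193,-.1375,.04,-176.5)"
```

```text
shift cm [ 0.26  0.18 -0.65] norm 0.72 turn -0.03 phi -176.53 tcp [ 0.6127 -0.1361  0.0426] F [-0.3  0.  -2.6] op 0.112 t 38.6 q6 1.13
```

Call:
{"name": "drive_tool", "arguments": {"steps": [[0, 0.05, -0.2, 0, 0], [0, 0, -0.2, 0, 0], [0, 0, -0.2, 0, 0], [0, 0, -0.1, 0, 0], [0, 0, -0.1, 0, 0], [0, 0, 0, 0, 0]]}}

```text
time: 39.2
eef_pos: [0.619, -0.1365, 0.0427]
tcp_rot: [-0.705, -0.022, 0.709, -0.022]
contact_force: [-6.8, -0.4, 2.1]
opening: 0.108
```

Call:
{"name": "drive_tool", "arguments": {"steps": [[0, 0, 0.1, 0, 0], [0, 0, 0, 0, 0.3], [0, 0, 0, 0, 0.3], [0, 0, 0, 0, 0.3], [0, 0, 3.0, 0, 0.3], [0, 0, 0, 0, 0], [0, 0, 0, 0, 0], [0, 0, 0, 0, 0]]}}

```text
time: 40.0
eef_pos: [0.5909, -0.1383, 0.0434]
tcp_rot: [0.707, 0.021, -0.706, 0.022]
contact_force: [1.0, 0.2, -0.6]
opening: -0.003
```

Call:
{"name": "drive_tool", "arguments": {"steps": [[0, 0, -0.4, 0, 0], [0, 0, -0.4, 0, 0], [0, 0, -0.2, 0, 0], [0, 0, -0.2, 0, 0], [0, 0, -0.1, 0, 0], [0, 0, -0.1, 0, 0], [0, 0, 0, 0, 0]]}}

```text
time: 40.7
eef_pos: [0.6026, -0.1373, 0.0426]
tcp_rot: [-0.706, -0.021, 0.708, -0.021]
contact_force: [-5.3, 0.2, 3.0]
opening: -0.001
```

Call:
{"name": "drive_tool", "arguments": {"steps": [[0, 0, -0.15, 0, 0], [0, 0, -0.1, 0, 0], [0, 0, 0, 0, 0], [0, 0, 1.5, 0, 0], [-3.5, 0, 0, 0, 0], [-3.5, 0, 0, 0, 0], [0, 0, 4.5, 0, 0], [0, 0, 4.5, 0, 0], [0, 0, 3, 0, 0], [0, 0, 0, 0, 0]]}}

```text
time: 41.7
eef_pos: [0.4686, -0.1445, 0.1118]
tcp_rot: [-0.707, -0.021, 0.707, -0.02]
contact_force: [-0.6, -0.2, -0.7]
opening: -0.0
```

```bash
python3 -c "
from h import *
c=cam('top');s=cam('scene'); blue(c['frame'])
a=cv2.resize(c['frame'][130:210,265:400],(590,350),interpolation=cv2.INTER_CUBIC)
b=cv2.resize(s['frame'][185:285,260:400],(336,240),interpolation=cv2.INTER_CUBIC)
o=np.zeros((590,590,3),np.uint8);o[:350]=a;o[350:,:336]=b; save('t7.png',o)
go(.5,0,.1,-176.5)"
```

```text
[([341, 151, 40, 38, 816], array([360.9, 169. ])), ([284, 155, 40, 39, 811], array([303.5, 173.6]))]
shift cm [  1.32 -14.36  -3.65] norm 14.88 turn -0.1 phi -176.6 tcp [ 0.472  -0.1455  0.1132] F [ 0.2  0.3 -0. ] op 0.002 t 41.8 q6 1.01
```

View pics/t7.png

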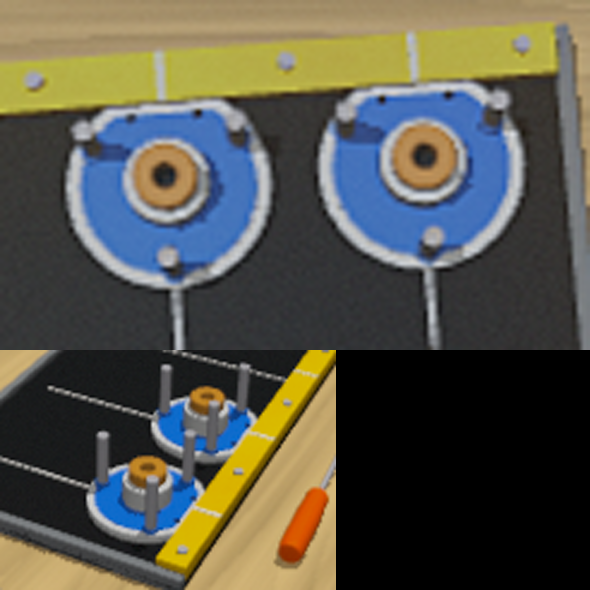

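```bash
python3 -c "
from h import *
PL[0,2]=.058
c=cam('top')
k=dict(sc=4.37,off=(265,130))
chk(c,[[425,156],[346,112],[433,237],[499,99]],-.15,**k)
chk(c,[[163,177],[83,132],[167,257],[236,120]],0,**k)
blue(c['frame'])"
```

```text
world [ 0.6695 -0.1345  0.0659] rms 0.12 tray mm [  79.1 -150.6] dth 0.31
world [0.6597 0.0148 0.0587] rms 0.15 tray mm [78.4 -0.9] dth -0.1
[([341, 151, 40, 38, 816], array([360.9, 169. ])), ([284, 155, 40, 39, 808], array([303.5, 173.5]))]
```

Plate A may have relaxed by half a millimetre from the bar, so I'll give it a last shut-finger push.

Call:
{"name": "drive_tool", "arguments": {"steps": [[0, -3.75, -2.55, 0, 0], [0, -3.75, -2.55, 0, 0], [0, -3.75, -2.55, 0, 0], [0, -3.75, -2.55, 0, 0], [0, 0, 0, 0, 0], [3.5, 0, 0, 0, 0], [3.5, 0, 0, 0, 0], [0, 0, 0, 0, 0]]}}

```text
time: 42.65
eef_pos: [0.5607, 0.0113, 0.0374]
tcp_rot: [-0.703, -0.022, 0.71, -0.021]
contact_force: [-0.3, 0.4, -1.2]
opening: -0.001
```

```bash
python3 -c "
from h import *
go(.5932,.0118,.042,-176.5)"
```

```text
shift cm [-0.49  0.15 -3.24] norm 3.28 turn -0.03 phi -176.53 tcp [0.5607 0.0113 0.0374] F [-0.3  0.4 -1.2] op -0.001 t 42.65 q6 1.35
```

Call:
{"name": "drive_tool", "arguments": {"steps": [[-0.3, 0.1, -1.2, 0, 0], [0, 0, -1.0, 0, 0], [0, 0, -0.4, 0, 0], [0, 0, -0.3, 0, 0], [0, 0, -0.2, 0, 0], [0, 0, -0.1, 0, 0], [0, 0, 0, 0, 0]]}}

```text
time: 43.35
eef_pos: [0.5934, 0.0115, 0.0458]
tcp_rot: [-0.704, -0.022, 0.71, -0.022]
contact_force: [-8.2, -1.4, 5.6]
opening: 0.002
```

Call:
{"name": "drive_tool", "arguments": {"steps": [[0, 0, -0.15, 0, 0], [0, 0, -0.1, 0, 0], [0, 0, 0, 0, 0]]}}

```text
time: 43.65
eef_pos: [0.5934, 0.0115, 0.0458]
tcp_rot: [-0.701, -0.022, 0.712, -0.022]
contact_force: [-14.5, -1.2, 11.3]
opening: 0.002
```

Call:
{"name": "drive_tool", "arguments": {"steps": [[0, 0, 1.5, 0, 0], [-3.5, 0, 0, 0, 0], [-3.5, 0, 0, 0, 0], [0, 0, 4.5, 0, 0], [0, 0, 4.5, 0, 0], [0, 0, 0, 0, 0]]}}

```text
time: 44.25
eef_pos: [0.4868, 0.0066, 0.1129]
tcp_rot: [-0.704, -0.022, 0.71, -0.021]
contact_force: [0.4, 0.4, -0.6]
opening: -0.004
```

```bash
python3 -c "
from h import *
c=cam('top'); blue(c['frame']); s=cam('scene')['frame'];print(readout.get_state()['contact_force'].round(1))
m=cv2.inRange(cv2.cvtColor(c['frame'],cv2.COLOR_RGB2HSV),(8,110,90),(18,220,255))[140:200,280:390];n,l,st,ce=cv2.connectedComponentsWithStats(m);print([(st[i,4],ce[i]+[280,140]) for i in range(1,n) if st[i,4]>40])
sign_off()"
```

```text
[([341, 151, 40, 38, 815], array([360.9, 169. ])), ([284, 155, 40, 39, 803], array([303.5, 173.4]))]
[ 0.8 -0.3  0.8]
[(np.int32(141), array([361.58865248, 165.5248227 ])), (np.int32(143), array([302.53146853, 169.71328671]))]
the job is handed in; nothing more can be done
```

Both plates that were present (of a possible three) are lined up flat against the bar on the middle and y = -150 mm marks. Each has a bushing pressed fully home, and the job was handed in at about 44 s.

- **Order:** I lined up both plates first, then pressed the bushings. Plate B (right, on the y = -150 mm mark) was knocked about 5 cm back from the bar while I fitted the other bushing. I slid it back with its bushing still seated. Both plates got a final push against the bar with shut fingers.
- **Bushings:** both stopped hard at the height calculated for home, within 0.2 mm, under 30–40 N. The last two pictures show the collars down on the hubs.
- **Alignment:** measured from the top camera, plate B is 0.6 mm off its mark with a 0.3° turn error. Plate A (middle mark) is 0.9 mm off with 0.1°; I measured it before its last push, and only its blue outline was rechecked after that.
- **Disagreement:** the camera puts the plate centres 1–1.5 mm short of the bar. Pushing each plate met firm contact, so I take that as calibration bias rather than a gap.
- **Other mistakes:** my first close on a bushing was too high and gripped nothing, so I went lower and tried again. The screwdriver, spools, tackle box and look-alike bushings were not touched.

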